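# Show the hub cone to the phone camera

### The job

A friend on the other end of the phone wants to see whether the rear hub's cone is pitted. Take the longer of the two hub axles out of the red parts tray and hold it up in front of the phone's rear lens: axle level, its cone in the middle of the picture and 20 cm from the lens, and the axle turned about 45 degrees to the line of sight with the coneless end nearer the phone (to the left or the right, as you like), so that the cone's ball race faces the lens. Finish holding it still there in the gripper, without putting it down or letting go; do not touch the phone or its tripod, and leave everything else lying where it is.

Things in the scene. Friction and masses are not known exactly. Their poses are not given: they have to be found in the camera images.
- long_axle_mid (a point): Half-way point, on the centre line, of the longer hub axle: a loose steel threaded rod 146 mm long, 10 mm thick, about 0.1 kg, lying level in the tray, its centre line 8.5 mm above the tray floor. x axis: along the rod towards the cone end; z up as it lies. The rod is bare within 40 mm either side of this point; it balances within 10 mm of it.
- long_axle_cone (a point): Point on the longer axle's centre line inside its cone, 49 mm from the half-way point; same axes. The cone is 16 mm thick and lies 43 to 60 mm from the half-way point, its tapering ball race towards the middle; outside it a washer and a 17 mm hexagonal locknut.
- long_axle_tip (a point): The coneless tip of the longer axle, on the centre line, 73 mm from the half-way point; same axes. Only a 17 mm hexagonal locknut, 5 mm thick, sits near this tip.
- short_axle_mid (a point): Half-way point of the shorter hub axle, of the same make but 108 mm long and 9 mm thick, with 15 mm locknuts, lying in the same tray: to be left there.
- tray_floor (a point): Centre of the inner floor of the open red plastic parts tray (fixed): 200 mm (x) by 330 mm (y) outside, with a 6 mm rim flange beyond that, walls 4 mm thick and 42 mm high above the ledge, floor 4 mm thick. z up.
- phone_lens (a point): Centre of the round lens on the back of the phone, near the phone's upper corner farther from the robot (phone 148 x 72 x 8 mm, held crosswise, its screen facing away). x axis: the line of sight, out of the lens into the scene, looking a little down; y level; z up the picture. The phone's middle is 52 mm towards +y and 14 mm towards -z.
- phone_tilt (a joint): How far the phone's line of sight is tilted down below level, rad. Stiff; stays where it is.
- tripod: Small black table tripod (fixed) that carries the phone: origin on the ledge under its column; legs reach 65 mm out, tilt joint 165 mm up. The phone looks along -x of this body.
- bowl: White ceramic bowl, 120 mm across, 50 mm high; origin under its centre.
- mallet: Mallet with black rubber tips lying on the ledge, 310 mm long; origin under the middle of its length, its head (100 mm long, 58 mm thick) 130 mm towards its +x.
- cone_wrench: Flat steel cone wrench lying crosswise on the ledge, 192 mm long (x), 34 mm wide, 4 mm thick; origin under its middle.
- bottle_cage: Aluminium bottle cage, 150 mm long, 80 mm wide and high, lying on the tray's red lid; origin under its spine.
Not all that is in view belongs to the job. What is shaped like the part that bears long_axle_mid but green is not meant.

How it is judged:
By the outcome, as a careful person would: the job done as asked, in the order asked, and still so for the second after the job is handed in, while the arm keeps its last pose, push and grip.
It also fails if it takes over 34 s, if anything falls off the work surface, if the arm or the gripper's body presses on something with over 40 N, if the wrist force passes 120 N, or if a joint passes its speed limit or range.

### The arm

A 7-joint arm with a two-finger parallel gripper is mounted at the origin on the work surface. World frame = base frame: x ahead of the robot, y to its left, z up, the work surface at z = 0. Lengths are in m, angles in rad, forces in N, time in s.
With the tool pointing down it reaches from about 0.4 to 0.85 m from the base axis. Payload 10.4 kg.
Tool frame: the origin (TCP) lies between the finger pads; the fingertips stand 14 mm ahead of it and the grasp point (between the pads) lies 5 mm behind it; z points along the fingers, y is the line along which they close (so a half turn about z gives the same grasp; the last joint's range is limited). The gripper opens to 87 mm and grips with 3 to 60 N. Pads are 19 mm wide; open, the fingers measure 117 mm over their backs; the gripper's body (75 mm by 190 mm) begins 51 mm behind the grasp point.
Start: joints at [-0.023, 0.332, -0.065, 1.46, 0.022, 1.35, -0.088], TCP at [0.625, 0, 0.237] pointing down, gripper open.
Joint ranges: [-2.6, 2.6], [-0.5, 2.12], [-1.47, 1.34], [0.16, 2.42], [-1.27, 4.41], [0.06, 2.06], [-2.6, 2.6]. Speed limits (rad/s): [2.22, 2.22, 2.79, 2.79, 3.14, 3.14, 3.14].

### API

Orientations are given as a unit quaternion [x, y, z, w].
In Python, from bench import * gives the robot as it stands.
- The arm moves only by the tool drive_tool, never from a script. Its argument "deltas" is a list of rows, each a list of 7 numbers: the turn, a rotation vector about the tool's x, y, z in degrees, then the shift along the tool's x, y, z in m, then the closure, from -1 (fully open) to 1 (shut). A call has 1 to 12 rows; each row is the pose to reach, as a shift and turn from the pose commanded when the call began, along the tool's axes at that moment; what a row does not reach only later rows make up. A row lasts 1/10 s, in which the tool goes at most 50 mm and 8.59 degrees, less where a joint would pass 70% of its speed; a pose out of reach is approached as far as the arm can. A call with a gripper value outside its range is refused whole. The fingers move at their own pace and stop on an object; "squeeze" is the grip in N (left out, the last holds). Time passes only in rows, so rows that repeat a pose let the fingers close. It gives the time, the measured TCP pose, the force and the opening at its end, in the units of the state.
- read_state(): the state, without advancing time (a new reading comes with each control period).
- camera(name): name is "scene" or "side" or "wrist"; returns (picture, depth): 420x560x3 uint8, red, green, blue; 420x560 float32, m along the optical axis (not along the pixel's ray), 0 where there is no reading.
- camera_params(name): a dict with "K" (3x3 intrinsics, pixels), "R" (3x3) and "t" (3): a world point X has camera coordinates R X + t; the wrist camera has in their place "mount" (4x4, takes a point from camera to tool coordinates, whose origin is the TCP and whose axes are the flange's). Camera axes: x right, y down, z forward; pixel columns grow to the right and rows downward; lengths in m; the calibration is good to about 2 mm. The wrist camera is an equidistant fisheye: a pixel r from the principal point sees the ray r / f radians off the axis. A picture is of the moment at which its call begins: read the wrist's pose just before it. camera_params takes no time and is no camera call.
- close_job(): hands the job in, once; it reports no verdict.
Trained networks look in the newest picture that a camera, given by its name, has taken for a name from the list of things; names that differ only in an ending like _2 or _b are one class to them, and where a whole thing is asked for, a point or a joint stands for the part that bears it (a point fixed in the world has none). Each returns a list of dicts, best first, with "score" (0 to 1); they miss things now and then, are a little off and sometimes report something else, mostly with a low value. They report only what shows in the picture. A call takes as long as a camera call. They do not tell look-alikes from the thing itself.
- outline_of(label, camera): "pixels" (420x560 bool, what is visible of it) and "location" ([column, row] as shares, 0 to 1, of the picture: columns of its width, rows of its height, amid what is visible of it).
- tip_of(label, camera): "location" ([column, row] as shares, 0 to 1, of the picture: columns of its width, rows of its height: a listed point, or the origin of a listed thing).
The state is a dict: "time": time; "joint_positions": joint angles; "joint_vel": joint speeds; "joint_torque": joint torques, N m; "ee_pos": TCP position; "eef_rot": TCP orientation; "ft_force": force on the tool from outside, world axes, zero at the start; "torque": the same for the moment, N m; "width": finger opening in m.
Only numpy, scipy, OpenCV 4.12 (cv2) and the standard library are available. Lean on these libraries where they do the work, as an engineer would, in place of code of your own. Each camera call takes 0.05 s, during which the arm holds its last target. There are 200 camera calls.

## Working session

There is one attempt and no reset: what is moved stays moved. The work goes in short steps, Python scripts to look and compute and a tool call to move; the robot and the scene stay as the last step left them, time stands still between calls to the robot, and variables do not carry over. Pictures are saved under pics/ and viewed, on a budget of 10 in all, crops included, one or two more only if the job needs it, and the job is handed in when it is done.

Besides the shell and the picture viewer there is one more tool, called after "Request:" by a JSON object that holds its "op" and its "data". drive_tool: Moves the arm, as the interface text tells. Its arguments: {"type":"object","properties":{"deltas":{"type":"array"},"squeeze":{"type":"number"}},"required":["deltas"]}

```bash
mkdir -p pics; cat > h.py <<'E'
from bench import *
import numpy as np, cv2
from scipy.spatial.transform import Rotation as Rn
def px2w(cam,loc,depth,win=2):
    P=camera_params(cam);c,r=loc[0]*560,loc[1]*420
    p=depth[max(0,int(r)-win):int(r)+win+1,max(0,int(c)-win):int(c)+win+1];p=p[p>0]
    z=np.median(p) if p.size else np.nan
    return P["R"].T@(z*np.linalg.inv(P["K"])@[c,r,1]-P["t"])
E
python3 - <<'E'
from h import *
np.set_printoptions(precision=4,suppress=True)
ims=[]
for cam in("scene","side"):
    im,d=camera(cam);ims.append(im);np.savez(f"{cam}.npz",im=im,d=d)
    cv2.imwrite(f"pics/{cam}.png",im[...,::-1])
    for l in("long_axle_mid","long_axle_cone","long_axle_tip","short_axle_mid","tray_floor","phone_lens","tripod"):
        for q in tip_of(l,cam)[:3]:
            L=q["location"];print(cam,l,round(q["score"],2),np.array(L)*[560,420],px2w(cam,L,d))
print(read_state()["time"],camera_params("wrist"))
E
```

```text
scene long_axle_mid 0.7 [293.104 243.18 ] [0.4889 0.045  0.0041]
scene long_axle_mid 0.67 [404.824 247.212] [0.6669 0.3871 0.0001]
scene long_axle_mid 0.63 [313.32  195.384] [0.6415 0.0194 0.36  ]
scene long_axle_cone 0.62 [391.776 254.982] [ 0.6765  0.3263 -0.0009]
scene long_axle_cone 0.46 [321.608 198.198] [0.3344 0.2439 0.0111]
scene long_axle_cone 0.44 [304.584 253.89 ] [0.5506 0.0574 0.0056]
scene long_axle_tip 0.66 [423.024 242.718] [ 0.6761  0.4577 -0.0008]
scene long_axle_tip 0.57 [207.984 215.502] [ 0.2295 -0.175   0.001 ]
scene long_axle_tip 0.53 [282.576 237.216] [0.458  0.0193 0.0162]
scene short_axle_mid 0.6 [331.016 237.09 ] [0.527  0.1736 0.0132]
scene tray_floor 0.97 [311.304 244.314] [0.5203 0.0997 0.0038]
scene phone_lens 0.69 [225.624 279.51 ] [ 0.709  -0.2732  0.227 ]
scene tripod 0.83 [213.192 319.494] [ 0.6894 -0.3183  0.0422]
side long_axle_mid 0.66 [228.592 314.706] [ 0.2525 -0.238   0.0073]
side long_axle_mid 0.46 [279.888 221.802] [0.5238 0.0334 0.0128]
side long_axle_mid 0.44 [286.496 150.486] [0.5351 0.0269 0.3345]
side long_axle_cone 0.69 [290.024 212.60
[... 234 characters left out ...]
long_axle_tip 0.64 [263.872 232.218] [0.4568 0.0095 0.014 ]
side long_axle_tip 0.52 [219.072 295.386] [ 0.2471 -0.1613  0.0008]
side short_axle_mid 0.65 [266.504 195.804] [0.5266 0.1668 0.0078]
side tray_floor 0.57 [274.288 210.714] [0.5286 0.0964 0.0011]
side phone_lens 0.8 [379.624 235.494] [ 0.6916 -0.2777  0.2249]
side tripod 0.62 [362.824 288.414] [ 0.6414 -0.3248  0.0537]
0.8 {'K': array([[325.1923,   0.    , 286.103 ],
       [  0.    , 325.1923, 211.3312],
       [  0.    ,   0.    ,   1.    ]]), 'mount': array([[ 0.0002, -0.9581, -0.2865,  0.0792],
       [ 1.    ,  0.0002,  0.0002,  0.0012],
       [-0.0001, -0.2865,  0.9581, -0.1486],
       [ 0.    ,  0.    ,  0.    ,  1.    ]])}
```

View pics/scene.png

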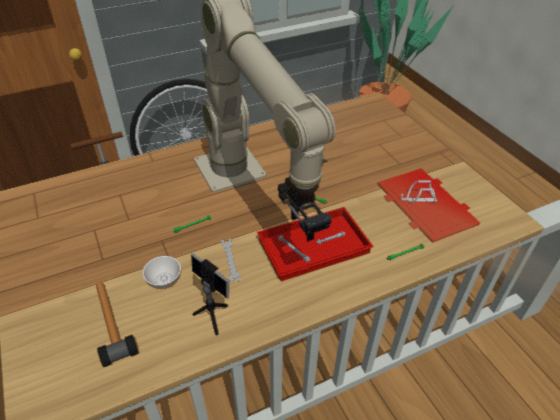

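View pics/side.png

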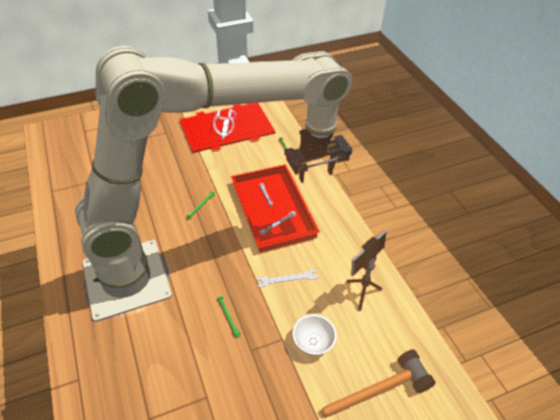

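The scene view shows the steel long axle in the tray (about 280,238 to 307,260), the short one at 331,238, three green look-alikes outside it, and the phone at about (210,275). In the side view the long axle runs from 263,232 to 293,212 and the phone sits near (368,252). Next I'll measure the phone plane and refine the axle with the wrist camera.

```bash
cat >> h.py <<'E'
def wray(loc,st):
    P=camera_params("wrist");K=P["K"];M=P["mount"]
    u=np.array([loc[0]*560-K[0,2],loc[1]*420-K[1,2]]);r=np.hypot(*u);th=r/K[0,0]
    ray=np.r_[np.sin(th)*u/max(r,1e-9),np.cos(th)]
    R=Rn.from_quat(st["eef_rot"]).as_matrix()
    return np.array(st["ee_pos"])+R@M[:3,3], R@M[:3,:3]@ray
def wplane(loc,st,z):
    o,d=wray(loc,st);return o+d*(z-o[2])/d[2]
def cloud(cam,mask,d):
    P=camera_params(cam);v,u=np.nonzero(mask&(d>0))
    X=d[v,u]*(np.linalg.inv(P["K"])@np.c_[u+.5,v+.5,np.ones(len(u))].T)
    return (P["R"].T@(X-P["t"][:,None])).T
E
python3 - <<'E'
from h import *
np.set_printoptions(precision=4,suppress=True)
for cam in("scene","side"):
    im,d=camera(cam)
    P=camera_params(cam);print(cam,"at",-P["R"].T@P["t"])
    for q in outline_of("phone_tilt",cam)[:2]:
        X=cloud(cam,q["pixels"],d);X=X[X[:,2]>.14];m=np.median(X,0)
        X=X[np.linalg.norm(X-m,axis=1)<.12]
        for _ in range(4):
            c=X.mean(0);V=np.linalg.svd(X-c)[2];X=X[abs((X-c)@V[2])<.008]
        print(cam,q["score"],np.array(q["location"])*[560,420],len(X),c,"\n",V,np.ptp((X-c)@V.T,0))
    for q in tip_of("phone_lens",cam)[:1]:print(px2w(cam,q["location"],d,1))
    x0,y0=(185,250) if cam=="scene" else (345,225)
    cv2.imwrite(f"pics/ph_{cam}.png",cv2.resize(im[y0:y0+60,x0:x0+60,::-1],(400,400),interpolation=2))
a,b=cv2.imread("pics/ph_scene.png"),cv2.imread("pics/ph_side.png")
st=read_state();im,d=camera("wrist")
cv2.imwrite("pics/w0.png",np.vstack([cv2.resize(np.hstack([a,b]),(560,280)),im[...,::-1]])[:600])
print(st["ee_pos"],Rn.from_quat(st["eef_rot"]).as_matrix())
for l,z in(("long_axle_mid",.0125),("long_axle_cone",.0125),("long_axle_tip",.0125),("short_axle_mid",.0115),("tray_floor",.004)):
    for q in tip_of(l,"wrist")[:3]:
        L=q["location"];print(l,round(q["score"],2),np.array(L)*[560,420],wplane(L,st,z))
E
```

```text
scene at [ 1.491  -0.4977  1.2456]
scene 0.68 [207.424 274.596] 778 [ 0.6619 -0.3017  0.2025] 
 [[ 0.9169  0.3983 -0.0245]
 [-0.0389  0.1503  0.9879]
 [ 0.3972 -0.9049  0.1533]] [0.1516 0.0875 0.0158]
[ 0.7116 -0.2731  0.2311]
side at [ 0.0901 -0.9703  1.2993]
side 0.92 [371.    255.108] 640 [ 0.6432 -0.31    0.2017] 
 [[-0.9191 -0.3879 -0.0685]
 [-0.1266  0.1262  0.9839]
 [ 0.373  -0.913   0.1652]] [0.1473 0.0912 0.0155]
  return _methods._mean(a, axis=axis, dtype=dtype,
  ret = um.true_divide(
<stdin>:10: RuntimeWarning: Mean of empty slice.
Traceback (most recent call last):
ValueError: zero-size array to reduction operation maximum which has no identity
```

```bash
python3 - <<'E'
from h import *
np.set_printoptions(precision=4,suppress=True)
n=np.array([-.39,.909,-.155]);n/=np.linalg.norm(n);yl=np.cross([0,0,1],n);yl/=np.linalg.norm(yl);zu=np.cross(n,yl)
rays=[]
for cam in("scene","side"):
    im,d=camera(cam);P=camera_params(cam)
    q=outline_of("phone_tilt",cam)[0]
    X=cloud(cam,q["pixels"],d);X=X[np.linalg.norm(X-[.66,-.3,.2],axis=1)<.12]
    c=np.array([.66,-.3,.2])
    X=X[abs((X-c)@n-np.median((X-c)@n))<.012]
    for _ in range(4):
        m=X.mean(0);V=np.linalg.svd(X-m)[2];nn=V[2]*np.sign(V[2]@n);X=X[abs((X-m)@nn)<.005]
    a,b=(X-c)@yl,(X-c)@zu
    print(cam,"n",nn,"off",np.median((X-c)@n))
    for lo,hi in((-.08,-.055),(-.055,-.03),(-.03,0),(0,.03),(.03,.06),(.06,.1)):
        s=(a>lo)&(a<hi)
        if s.sum()>8:print("  y",lo,hi,"z range",np.percentile(b[s],[1,5,95,99]))
    for lo,hi in((-.04,-.02),(-.02,0),(0,.02),(.02,.04)):
        s=(b>lo)&(b<hi)
        if s.sum()>8:print("  z",lo,hi,"y range",np.percentile(a[s],[1,5,95,99]))
    L=tip_of("phone_lens",cam)[0]["location"]
    o=-P["R"].T@P["t"];r=P["R"].T@np.linalg.inv(P["K"])@[L[0]*560,L[1]*420,1];r/=np.linalg.norm(r);rays.append((o,r))
A=sum(np.eye(3)-np.outer(r,r) for o,r in rays);B=sum((np.eye(3)-np.outer(r,r))@o for o,r in rays)
X=np.linalg.solve(A,B);print("lens tri",X,[np.linalg.norm(np.cross(X-o,r)) for o,r in rays],"in phone",(X-[.66,-.3,.2])@np.c_[yl,zu,n])
st=read_state();im,d=camera("wrist");cv2.imwrite("pics/w0.png",im[...,::-1])
print(st["ee_pos"],Rn.from_quat(st["eef_rot"]).as_matrix())
for l,z in(("long_axle_mid",.0125),("long_axle_cone",.0125),("long_axle_tip",.0125),("short_axle_mid",.0115),("tray_floor",.004)):
    for q in tip_of(l,"wrist")[:3]:
        L=q["location"];print(l,round(q["score"],2),np.array(L)*[560,420],wplane(L,st,z))
E
```

```text
scene n [-0.3992  0.9008 -0.1709] off -0.0015533635600861147
  y -0.08 -0.055 z range [-0.0349 -0.0302  0.0306  0.0324]
  y -0.055 -0.03 z range [-0.0373 -0.0339  0.0304  0.0328]
  y -0.03 0 z range [-0.0449 -0.0398  0.0377  0.0391]
  y 0 0.03 z range [-0.0393 -0.0322  0.0377  0.0396]
  y 0.03 0.06 z range [-0.0329 -0.0296  0.0314  0.0327]
  y 0.06 0.1 z range [-0.0276 -0.0221  0.0292  0.0306]
  z -0.04 -0.02 y range [-0.0651 -0.0611  0.0581  0.0663]
  z -0.02 0 y range [-0.0675 -0.0633  0.0628  0.0703]
  z 0 0.02 y range [-0.0669 -0.0645  0.0693  0.0755]
  z 0.02 0.04 y range [-0.0666 -0.0628  0.0647  0.0717]
side n [-0.3743  0.9109 -0.1735] off -0.0013686320556735682
  y -0.08 -0.055 z range [-0.0285 -0.0252  0.0259  0.0276]
  y -0.055 -0.03 z range [-0.0374 -0.0328  0.0303  0.0326]
  y -0.03 0 z range [-0.0411 -0.0364  0.0353  0.0369]
  y 0 0.03 z range [-0.0472 -0.0419  0.0373  0.0385]
  y 0.03 0.06 z range [-0.044  -0.0392  0.0305  0.0357]
  y 0.06 0.1 z range [-0.0368 -0.033   0.0292  0.0311]
  z -0.04 -0.02 y range [-0.0571 -0.0478  0.0772  0.0807]
  z -0.02 0 y range [-0.0561
[... 172 characters left out ...]
p.float64(0.0020184038437952626), np.float64(0.002018403843795263)] in phone [-0.0418  0.0098  0.0171]
[0.625  0.     0.2366] [[ 0.  1.  0.]
 [ 1. -0.  0.]
 [ 0.  0. -1.]]
long_axle_mid 0.98 [197.4   161.196] [0.5215 0.0296 0.0125]
long_axle_mid 0.82 [47.88  43.092] [0.2991 0.2088 0.0125]
long_axle_mid 0.4 [200.312  95.088] [0.5276 0.1073 0.0125]
long_axle_cone 0.8 [72.296 18.102] [0.3424 0.2354 0.0125]
long_axle_cone 0.62 [231.728 143.598] [0.5636 0.0492 0.0125]
long_axle_tip 0.73 [140.   175.98] [0.4443 0.0137 0.0125]
long_axle_tip 0.6 [21.616 80.01 ] [0.2449 0.1653 0.0125]
short_axle_mid 0.81 [201.32   41.202] [0.5284 0.1723 0.0115]
tray_floor 0.61 [200.984  97.398] [0.5261 0.1051 0.004 ]
```

View pics/w0.png

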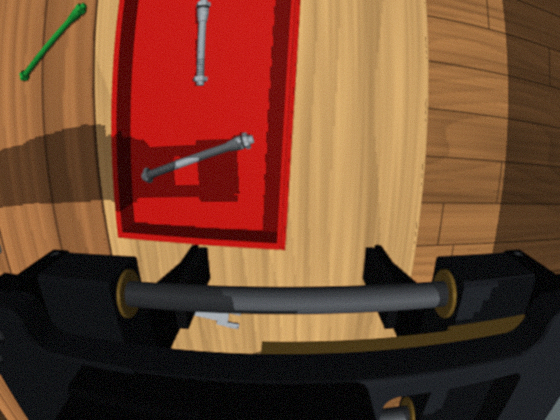

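The wrist view shows the long axle from the tip (143,177) to the cone and nut (240–255,141), with the short one at (201,40). I'm moving above the long axle and turning the tool's x axis along it.

Request:
{"op": "drive_tool", "data": {"deltas": [[0, 0, 8.5, 0.0335, -0.109, 0.107, -1], [0, 0, 17, 0.0335, -0.109, 0.107, -1], [0, 0, 25.5, 0.0335, -0.109, 0.107, -1], [0, 0, 34, 0.0335, -0.109, 0.107, -1], [0, 0, 42.5, 0.0335, -0.109, 0.107, -1], [0, 0, 51, 0.0335, -0.109, 0.107, -1], [0, 0, 59.5, 0.0335, -0.109, 0.107, -1], [0, 0, 68, 0.0335, -0.109, 0.107, -1], [0, 0, 73, 0.0335, -0.109, 0.107, -1], [0, 0, 73, 0.0335, -0.109, 0.107, -1], [0, 0, 73, 0.0335, -0.109, 0.107, -1], [0, 0, 73, 0.0335, -0.109, 0.107, -1]]}}

```text
time: 2.85
ee_pos: [0.5161, 0.0335, 0.1296]
eef_rot: [0.989, 0.149, 0.0, -0.0]
ft_force: [-0.8, 0.6, 0.4]
width: 0.087
```

```bash
cat > look.py <<'E'
from h import *
import sys
np.set_printoptions(precision=4,suppress=True)
st=read_state();im,d=camera("wrist");cv2.imwrite(sys.argv[1],im[...,::-1])
R=Rn.from_quat(st["eef_rot"]).as_matrix();print(st["time"],st["ee_pos"],R)
for l,z in(("long_axle_mid",.0125),("long_axle_cone",.0125),("long_axle_tip",.0125)):
    for q in tip_of(l,"wrist")[:2]:
        L=q["location"];p=wplane(L,st,z);print(l,round(q["score"],2),np.array(L)*[560,420],p,"tool",R.T@(p-st["ee_pos"]))
E
python3 look.py pics/w1.png
```

```text
2.85 [0.5161 0.0335 0.1296] [[ 0.9557  0.2945  0.0002]
 [ 0.2945 -0.9557  0.0001]
 [ 0.0002 -0.     -1.    ]]
long_axle_mid 0.69 [286.216 213.318] [0.515  0.0332 0.0125] tool [-0.0011  0.      0.1171]
long_axle_cone 0.96 [283.304 148.008] [0.5675 0.0518 0.0125] tool [ 0.0545 -0.0024  0.1171]
long_axle_tip 0.74 [286.776 284.886] [0.4486 0.0121 0.0125] tool [-0.0708  0.0006  0.1171]
```

View pics/w1.png

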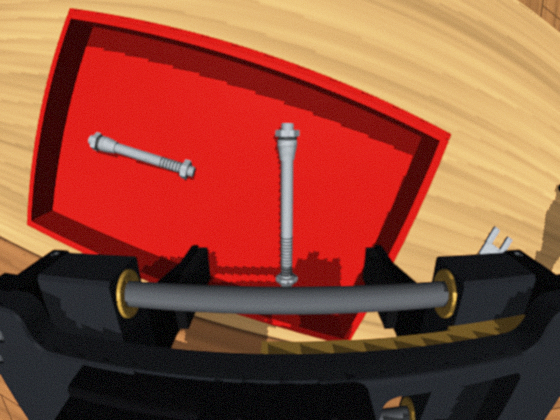

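The axle lies centred and lengthways between the open fingers (column ~287, rows 124–285). I'm descending and gripping at the middle.

Request:
{"op": "drive_tool", "data": {"deltas": [[0, 0, 0, 0.002, -0.001, 0.04, -1], [0, 0, 0, 0.002, -0.001, 0.075, -1], [0, 0, 0, 0.002, -0.001, 0.1, -1], [0, 0, 0, 0.002, -0.001, 0.108, -1], [0, 0, 0, 0.002, -0.001, 0.108, -1], [0, 0, 0, 0.002, -0.001, 0.108, 0.3], [0, 0, 0, 0.002, -0.001, 0.108, 1], [0, 0, 0, 0.002, -0.001, 0.108, 1], [0, 0, 0, 0.002, -0.001, 0.108, 1], [0, 0, 0, 0.002, -0.001, 0.108, 1], [0, 0, 0, 0.002, -0.001, 0.108, 1], [0, 0, 0, 0.002, -0.001, 0.108, 1]], "squeeze": 40}}

```text
time: 4.25
ee_pos: [0.5177, 0.0351, 0.0216]
eef_rot: [0.989, 0.148, 0.0, -0.0]
ft_force: [0.5, -0.6, -0.3]
width: 0.0392
```

Still closing; a few more rows, then lift.

Request:
{"op": "drive_tool", "data": {"deltas": [[0, 0, 0, 0, 0, 0, 1], [0, 0, 0, 0, 0, 0, 1], [0, 0, 0, 0, 0, 0, 1], [0, 0, 0, 0, 0, 0, 1], [0, 0, 0, 0, 0, 0, 1], [0, 0, 0, 0, 0, 0, 1]]}}

```text
time: 4.85
ee_pos: [0.5177, 0.035, 0.0216]
eef_rot: [0.989, 0.148, 0.0, 0.0]
ft_force: [0.5, -0.1, 0.1]
width: 0.0085
```

Request:
{"op": "drive_tool", "data": {"deltas": [[0, 0, 0, 0, 0, -0.02, 1], [0, 0, 0, 0, 0, -0.05, 1], [0, 0, 0, 0, 0, -0.09, 1], [0, 0, 0, 0, 0, -0.13, 1], [0, 0, 0, 0, 0, -0.17, 1], [0, 0, 0, 0, 0, -0.2, 1], [0, 0, 0, 0, 0, -0.2, 1], [0, 0, 0, 0, 0, -0.2, 1]]}}

```text
time: 5.65
ee_pos: [0.5176, 0.0351, 0.2215]
eef_rot: [0.989, 0.148, 0.0, -0.0]
ft_force: [0.0, 0.8, -2.0]
width: 0.0086
```

```bash
cat > held.py <<'E'
from h import *
import sys
np.set_printoptions(precision=4,suppress=True)
st=read_state();im,d=camera("wrist");cv2.imwrite(sys.argv[1],im[...,::-1])
R=Rn.from_quat(st["eef_rot"]).as_matrix();p=np.array(st["ee_pos"]);print(st["time"],p,R,st["width"],st["ft_force"])
# held axle: intersect rays with tool plane y=0
for l in("long_axle_mid","long_axle_cone","long_axle_tip"):
    for q in tip_of(l,"wrist")[:2]:
        L=q["location"];o,r=wray(L,st);o=R.T@(o-p);r=R.T@r
        k=(.0075-o[2])/r[2];print(l,round(q["score"],2),np.array(L)*[560,420],"tool@z7.5",o+k*r)
for q in tip_of("phone_lens","wrist")[:2]:
    L=q["location"];o,r=wray(L,st);u,v=int(L[0]*560),int(L[1]*420);w=d[v-1:v+2,u-1:u+2];z=np.median(w[w>0]) if (w>0).any() else np.nan
    P=camera_params("wrist");zc=(R@P["mount"][:3,2])@r
    print("lens",round(q["score"],2),(u,v),o+r*z/zc)
    # lens on plane through screen plane + 8mm
    n=np.array([-.387,.906,-.168]);n/=np.linalg.norm(n);c=np.array([.66,-.3,.2])+n*.0065;print("  on fitted back plane",o+r*(n@(c-o))/(n@r))
E
python3 held.py pics/w2.png
```

```text
5.65 [0.5176 0.0351 0.2215] [[ 0.9563  0.2925  0.0006]
 [ 0.2925 -0.9563  0.0002]
 [ 0.0006  0.     -1.    ]] 0.008582455985295324 [ 0.0402  0.7929 -2.0385]
long_axle_mid 0.74 [124.6   297.486] tool@z7.5 [-0.022  -0.0996  0.0075]
long_axle_mid 0.58 [286.888 270.102] tool@z7.5 [0.0005 0.0003 0.0075]
long_axle_cone 0.89 [284.704 177.492] tool@z7.5 [ 0.0505 -0.0009  0.0075]
long_axle_cone 0.75 [107.184 270.69 ] tool@z7.5 [-0.004  -0.1079  0.0075]
long_axle_tip 0.56 [147.224 338.184] tool@z7.5 [-0.0528 -0.0905  0.0075]
```

View pics/w2.png

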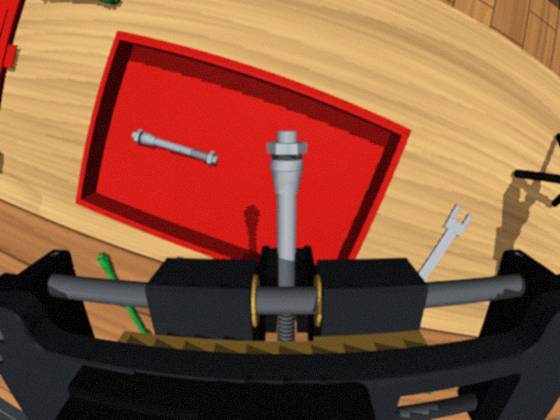

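The axle is held level with the cone at tool (50, −0.5, 7.5) mm, and the tray and short axle are undisturbed. I'm tilting the wrist camera toward the phone's back to measure the lens directly.

Request:
{"op": "drive_tool", "data": {"deltas": [[-8, 0, 0, 0, 0, 0, 1], [-16, 0, 0, 0, 0, 0, 1], [-24, 0, 0, 0, 0, 0, 1], [-32, 0, 0, 0, 0, 0, 1], [-40, 0, 0, 0, 0, 0, 1], [-40, 0, 0, 0, 0, 0, 1], [-40, 0, 0, 0, 0, 0, 1]]}}

```text
time: 6.6
ee_pos: [0.5174, 0.0353, 0.2206]
eef_rot: [0.93, 0.14, 0.049, 0.337]
ft_force: [0.8, -1.5, -0.9]
width: 0.0085
```

```bash
python3 held.py pics/w3.png
```

```text
6.6 [0.5174 0.0353 0.2206] [[ 0.9561  0.2266  0.1861]
 [ 0.2932 -0.7338 -0.6129]
 [-0.0023  0.6405 -0.768 ]] 0.008527619367381003 [ 0.8103 -1.5464 -0.8904]
long_axle_mid 0.64 [287.896 272.706] tool@z7.5 [-0.0011  0.0011  0.0075]
long_axle_cone 0.79 [284.816 177.702] tool@z7.5 [ 0.0504 -0.0005  0.0075]
lens 0.79 (480, 128) [ 0.6948 -0.2715  0.2062]
  on fitted back plane [ 0.6963 -0.2765  0.2046]
```

View pics/w3.png

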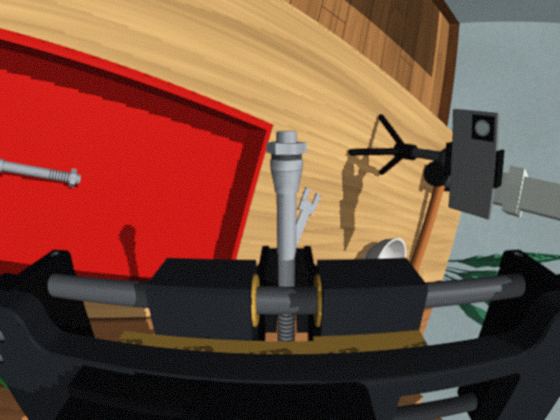

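The phone's back is clear at about (452–498, 110–217), with the lens at (483,127), where the network put it. Next I'll fit its plane from wrist depth and plan the final pose.

```bash
python3 - <<'E'
from h import *
np.set_printoptions(precision=4,suppress=True)
P=camera_params("wrist");zt=P["mount"][:3,2]
Ls=[];ns=[]
for k in range(3):
    st=read_state();im,d=camera("wrist");R=Rn.from_quat(st["eef_rot"]).as_matrix()
    L=tip_of("phone_lens","wrist")[0]["location"];o,r=wray(L,st)
    q=[q for q in outline_of("phone_tilt","wrist")][0]["pixels"]
    X=[]
    for v,u in zip(*np.nonzero(q&(d>0))):
        o2,r2=wray([(u+.5)/560,(v+.5)/420],st);X.append(o2+r2*d[v,u]/((R@zt)@r2))
    X=np.array(X);c0=np.array([.66,-.3,.2]);n0=np.array([-.387,.906,-.168]);X=X[np.linalg.norm(X-c0,axis=1)<.1]
    X=X[abs((X-c0)@n0-np.median((X-c0)@n0))<.012]
    for _ in range(6):
        m=X.mean(0);V=np.linalg.svd(X-m)[2];n=V[2]*np.sign(V[2]@n0);X=X[abs((X-m)@n)<.004]
    lens=o+r*(n@(m-o))/(n@r);Ls.append(lens);ns.append(n);print(np.array(L)*[560,420],len(X),"n",n,"lens",lens)
    yl=np.cross([0,0,1],n);yl/=np.linalg.norm(yl);zu=np.cross(n,yl);print("  extent y",np.percentile((X-lens)@yl,[1,99]),"z",np.percentile((X-lens)@zu,[1,99]))
E
```

```text
Traceback (most recent call last):
  File "h.py", line 10, in wray
    P=camera_params("wrist");K=P["K"];M=P["mount"]
ValueError: time passes only in moves, steps and waits
```

```bash
sed -i 's/^def wray/from functools import lru_cache\ncp=lru_cache(camera_params)\ndef wray/; s/P=camera_params("wrist");K=P/P=cp("wrist");K=P/' h.py; cat > lens.py <<'E'
from h import *
np.set_printoptions(precision=4,suppress=True)
zt=cp("wrist")["mount"][:3,2]
for k in range(2):
    st=read_state();im,d=camera("wrist");R=Rn.from_quat(st["eef_rot"]).as_matrix()
    L=tip_of("phone_lens","wrist")[0]["location"];o,r=wray(L,st)
    q=outline_of("phone_tilt","wrist")[0]["pixels"]
    X=[]
    for v,u in zip(*np.nonzero(q&(d>0))):
        o2,r2=wray([(u+.5)/560,(v+.5)/420],st);X.append(o2+r2*d[v,u]/((R@zt)@r2))
    X=np.array(X);c0=np.array([.66,-.3,.2]);n0=np.array([-.387,.906,-.168]);X=X[np.linalg.norm(X-c0,axis=1)<.1]
    X=X[abs((X-c0)@n0-np.median((X-c0)@n0))<.012]
    for _ in range(6):
        m=X.mean(0);V=np.linalg.svd(X-m)[2];n=V[2]*np.sign(V[2]@n0);X=X[abs((X-m)@n)<.004]
    lens=o+r*(n@(m-o))/(n@r);print(np.array(L)*[560,420],len(X),"n",n,"lens",lens)
    yl=np.cross([0,0,1],n);yl/=np.linalg.norm(yl);zu=np.cross(n,yl);print("  extent y",np.percentile((X-lens)@yl,[1,99]),"z",np.percentile((X-lens)@zu,[1,99]))
E
python3 lens.py
```

```text
[478.576 130.284] 4639 n [-0.3949  0.9116 -0.1139] lens [ 0.6931 -0.2764  0.2046]
  extent y [-0.0248  0.1187] z [-0.0464  0.0324]
[478.688 127.806] 4625 n [-0.3953  0.9114 -0.1142] lens [ 0.6965 -0.2749  0.2044]
  extent y [-0.0212  0.1221] z [-0.0459  0.0327]
```

Request:
{"op": "drive_tool", "data": {"deltas": [[-8, 0, 0, 0.015, 0.018, 0.006, 1], [-16, 0, 0, 0.03, 0.037, 0.013, 1], [-22, 0, 0, 0.045, 0.056, 0.02, 1], [-22, 0, 0, 0.045, 0.056, 0.02, 1], [-22, 0, 0, 0.045, 0.056, 0.02, 1], [-22, 0, 0, 0.045, 0.056, 0.02, 1]]}}

```text
time: 7.9
ee_pos: [0.5767, -0.0048, 0.2425]
eef_rot: [0.848, 0.127, 0.076, 0.508]
ft_force: [-0.1, 0.7, -1.3]
width: 0.0087
```

```bash
cat >> lens.py <<'E'
u,v=int(L[0]*560),int(L[1]*420);x0,y0=max(0,min(u-60,440)),max(0,v-50)
print("crop",x0,y0,st["ee_pos"]);cv2.imwrite("pics/lens.png",cv2.resize(im[y0:y0+150,x0:x0+120,::-1],(480,600),interpolation=0))
np.savez("lens.npz",im=im,d=d,p=st["ee_pos"],q=st["eef_rot"])
E
python3 lens.py
```

```text
[364.224 154.098] 4705 n [-0.394   0.9124 -0.1111] lens [ 0.694  -0.2757  0.2047]
  extent y [-0.0242  0.1194] z [-0.0465  0.032 ]
[363.384 150.192] 4727 n [-0.3937  0.9122 -0.1138] lens [ 0.6989 -0.2737  0.2041]
  extent y [-0.0189  0.1245] z [-0.0459  0.0327]
crop 303 100 [ 0.5769 -0.005   0.2429]
```

View pics/lens.png

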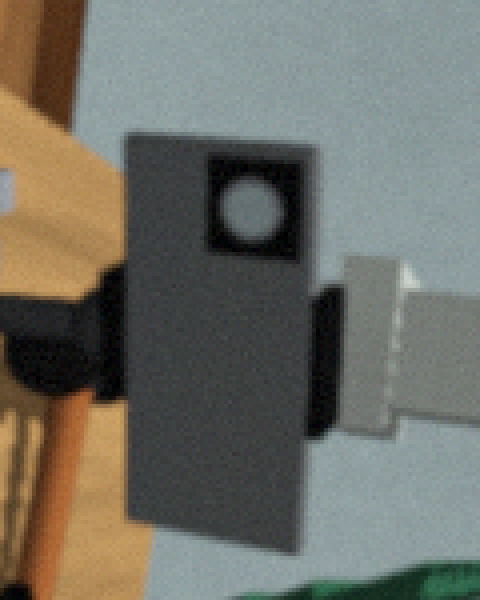

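```bash
python3 - <<'E'
from h import *
np.set_printoptions(precision=4,suppress=True)
D=np.load("lens.npz");st=dict(ee_pos=D["p"],eef_rot=D["q"]);P=cp("wrist");M=P["mount"];R=Rn.from_quat(D["q"]).as_matrix()
px=np.array([[127,133],[314,148],[300,553],[127,520],[253,208]])/4+[303,100]
obj=np.array([[0,-.022,-.05],[0,-.022,.022],[0,.126,.022],[0,.126,-.05],[0,0,0]])
C=R@M[:3,:3];u=[]
for p in px:
    o,r=wray(p/[560,420],st);c=C.T@r;u.append(c[:2]/c[2])
u=np.array(u)
def show(T,rv,tv):
    Rm=cv2.Rodrigues(rv)[0];W=C@Rm;lens=o+C@tv.ravel();e=cv2.projectPoints(obj,rv,tv,np.eye(3),None)[0][:,0]-u
    print(T,"lens",lens,"los",W[:,0],"y",W[:,1],"rms px",np.sqrt((e**2).sum(1))*325)
ok,rv,tv=cv2.solvePnP(obj,u,np.eye(3),None,flags=cv2.SOLVEPNP_SQPNP);show("sqp",rv,tv)
rv,tv=cv2.solvePnPRefineLM(obj,u,np.eye(3),None,rv,tv);show("lm",rv,tv)
# lens from ray + depth
im,d=D["im"],D["d"];c,v=px[4].astype(int);w=d[v-2:v+3,c-2:c+3];z=np.median(w[w>0]);o,r=wray(px[4]/[560,420],st);print("depth lens",o+r*z/(C[:,2]@r))
E
```

```text
sqp lens [ 0.7005 -0.2892  0.2048] los [-0.3531  0.9251 -0.1397] y [-0.935  -0.3544  0.0162] rms px [0.8597 0.355  0.4786 0.4393 0.5934]
lm lens [ 0.7004 -0.2891  0.2048] los [-0.355   0.924  -0.1421] y [-0.9342 -0.3565  0.0158] rms px [0.8566 0.2841 0.4871 0.5216 0.548 ]
depth lens [ 0.696  -0.2699  0.2093]
```

```bash
cat > plan.py <<'E'
from h import *
np.set_printoptions(precision=4,suppress=True)
lens=np.array([.6965,-.2725,.2095]);yw=np.radians(113.2);t=.145
los=np.array([np.cos(t)*np.cos(yw),np.cos(t)*np.sin(yw),-np.sin(t)])
cone=lens+.2*los;a=yw-np.pi/4
x=np.array([np.cos(a),np.sin(a),0]);T=np.radians(20);z0=np.array([0,0,-1.]);y0=np.cross(z0,x)
z=np.cos(T)*z0+np.sin(T)*y0;y=np.cross(z,x);Rt=np.c_[x,y,z]
pt=cone-Rt@[.0497,-.0007,.0075]
st=read_state();R=Rn.from_quat(st["eef_rot"]).as_matrix();p=np.array(st["ee_pos"])
print("cone",cone,"tcp",pt,"rotvec",Rn.from_matrix(R.T@Rt).as_rotvec(degrees=True),"shift",R.T@(pt-p),st["time"])
cn=p+R@[.0497,-.0007,.0075];v=cn-lens
print("now: cone",cn,"dist",np.linalg.norm(v),"along",v@los,"off",v-los*(v@los),"axle deg",np.degrees(np.arccos(R[:,0]@los)),"level",R[2,0])
E
python3 plan.py
```

```text
cone [ 0.6185 -0.0906  0.1806] tcp [ 0.5983 -0.136   0.1879] rotvec [ 39.1086  34.2653 -39.5168] shift [-0.0178  0.0135  0.1418] 8.2
now: cone [0.6263 0.0034 0.2385] dist 0.2862001111016824 along 0.274131142461104 off [0.0366 0.0266 0.0687] axle deg 96.14722760196624 level 0.0009016301591034948
```

Request:
{"op": "drive_tool", "data": {"deltas": [[4.9, 4.28, -4.94, 0, 0, 0, 1], [9.8, 8.57, -9.88, 0, 0, 0.01, 1], [14.7, 12.85, -14.82, -0.003, 0.002, 0.03, 1], [19.55, 17.13, -19.76, -0.006, 0.004, 0.05, 1], [24.4, 21.4, -24.7, -0.009, 0.006, 0.07, 1], [29.3, 25.7, -29.6, -0.012, 0.008, 0.09, 1], [34.2, 30, -34.6, -0.015, 0.01, 0.11, 1], [39.1, 34.3, -39.5, -0.0165, 0.012, 0.13, 1], [39.1, 34.3, -39.5, -0.0178, 0.0135, 0.142, 1], [39.1, 34.3, -39.5, -0.0178, 0.0135, 0.142, 1], [39.1, 34.3, -39.5, -0.0178, 0.0135, 0.142, 1], [39.1, 34.3, -39.5, -0.0178, 0.0135, 0.142, 1]]}}

```text
time: 9.4
ee_pos: [0.5981, -0.1365, 0.1874]
eef_rot: [0.816, 0.551, 0.097, 0.144]
ft_force: [0.1, 0.2, -0.0]
width: 0.0089
```

```bash
python3 plan.py; python3 held.py pics/w4.png; python3 - <<'E'
from h import *
np.set_printoptions(precision=4,suppress=True)
rays={};ims=[]
for cam in("scene","side"):
    im,d=camera(cam);P=camera_params(cam);ims.append(im)
    for l in("long_axle_cone","long_axle_tip","long_axle_mid"):
        best=[]
        for q in tip_of(l,cam):
            X=px2w(cam,q["location"],d,1);L=q["location"]
            r=P["R"].T@np.linalg.inv(P["K"])@[L[0]*560,L[1]*420,1];print(cam,l,round(q["score"],2),np.array(L)*[560,420],X)
a=cv2.resize(ims[0][180:330,150:350,::-1],(800,600)) ; b=cv2.resize(ims[1][180:330,250:450,::-1],(800,600))
cv2.imwrite("pics/fin.png",cv2.resize(np.hstack([a,b]),(800,300),interpolation=3))
E
```

```text
cone [ 0.6185 -0.0906  0.1806] tcp [ 0.5983 -0.136   0.1879] rotvec [ 0.0056  0.087  -0.0757] shift [ 0.0004  0.0001 -0.0004] 9.4
now: cone [ 0.6185 -0.0911  0.1801] dist 0.1996891899888896 along 0.19968826174386098 off [-0.0002 -0.0002 -0.0005] axle deg 45.68574104443645 level -0.0009754165317149566
9.4 [ 0.5981 -0.1365  0.1874] [[ 0.373   0.872   0.3171]
 [ 0.9278 -0.3502 -0.1285]
 [-0.001   0.3421 -0.9397]] 0.008869280594388244 [ 0.0738  0.1785 -0.0247]
long_axle_mid 0.95 [285.096 272.286] tool@z7.5 [-0.0011  0.0005  0.0075]
long_axle_mid 0.45 [135.52  282.786] tool@z7.5 [-0.0111 -0.088   0.0075]
long_axle_cone 0.58 [282.408 179.592] tool@z7.5 [ 0.0492 -0.0008  0.0075]
lens 0.84 (458, 346) [ 0.6185 -0.1161  0.2883]
  on fitted back plane [ 0.6998 -0.2753  0.2029]
scene long_axle_cone 0.68 [178.92  225.498] [ 0.2301 -0.2866 -0.0026]
scene long_axle_cone 0.58 [392.784 252.504] [0.6698 0.3348 0.0008]
scene long_axle_cone 0.56 [323.008 196.308] [ 0.3153  0.2618 -0.0017]
scene long_axle_tip 0.61 [294.616 189.   ] [0.2475 0.1732 0.0151]
scene long_axle_tip 0.49 [210.504 217.098] [ 0.250
[... 333 characters left out ...]
0.2333 -0.2339 -0.0006]
side long_axle_cone 0.69 [210.392 197.694] [0.3386 0.2317 0.0052]
side long_axle_cone 0.58 [238.    330.498] [ 0.2627 -0.2918 -0.0012]
side long_axle_cone 0.43 [311.304 342.216] [ 0.4426 -0.4038  0.0031]
side long_axle_tip 0.6 [221.312 298.41 ] [ 0.2488 -0.1808  0.0122]
side long_axle_tip 0.47 [329.    240.492] [ 0.6494 -0.0909  0.0005]
side long_axle_tip 0.45 [187.88  212.898] [ 0.2464  0.1959 -0.0006]
side long_axle_mid 0.73 [330.512 238.602] [ 0.5808 -0.2053  0.1763]
side long_axle_mid 0.61 [199.08 201.81] [ 0.2974  0.2354 -0.004 ]
side long_axle_mid 0.59 [228.312 314.706] [ 0.2515 -0.2386  0.0087]
side long_axle_mid 0.57 [326.984 222.306] [ 0.5955 -0.1501  0.1818]
```

View pics/fin.png

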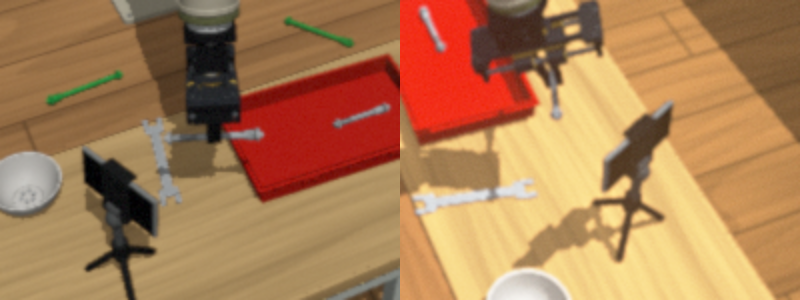

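View pics/w4.png

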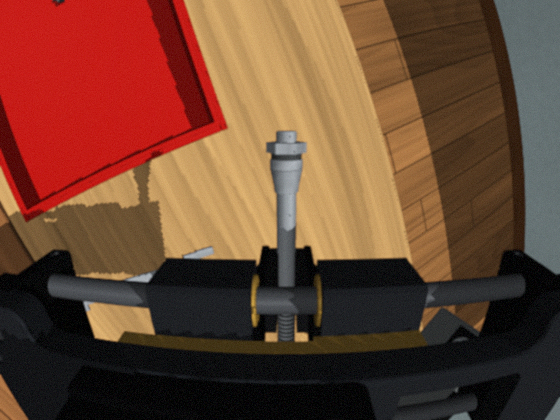

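```bash
python3 - <<'E'
from h import *
np.set_printoptions(precision=4,suppress=True)
st=read_state();R=Rn.from_quat(st["eef_rot"]).as_matrix();p=np.array(st["ee_pos"]);lens=np.array([.6965,-.2725,.2095])
c=np.array([.0497,-.0007,.0075]);l=R.T@(lens-p)
for s in np.linspace(0,1,9):print("LOS in tool",c+s*(l-c))
for cam in("scene","side"):
    P=camera_params(cam)
    for n,x in(("tip",-.0725),("cone",.0497),("end",.0735)):
        X=P["R"]@(p+R@[x,-.0007,.0075])+P["t"];u=P["K"]@X/X[2];print(cam,n,u[:2])
print(st["joint_positions"],np.abs(st["joint_vel"]).max())
E
```

```text
LOS in tool [ 0.0497 -0.0007  0.0075]
LOS in tool [0.0322 0.017  0.01  ]
LOS in tool [0.0147 0.0346 0.0126]
LOS in tool [-0.0028  0.0523  0.0151]
LOS in tool [-0.0203  0.0699  0.0177]
LOS in tool [-0.0377  0.0876  0.0202]
LOS in tool [-0.0552  0.1053  0.0227]
LOS in tool [-0.0727  0.1229  0.0253]
LOS in tool [-0.0902  0.1406  0.0278]
scene tip [232.0576 248.4924]
scene cone [273.4648 246.6467]
scene end [281.4945 246.2888]
side tip [328.1426 238.2021]
side cone [325.3608 206.5853]
side end [324.8534 200.8191]
[-0.0148  0.108   0.1181  1.8829  0.1129  0.8182 -0.343 ] 0.002360030413293519
```

```bash
python3 -c "
from bench import *
print(close_job(),read_state()['width'])"
```

```text
the job is handed in; nothing more can be done
the job is handed in; nothing more can be done
```

The gripper took the longer steel axle out of the tray at its bare middle and is holding it still in front of the phone's rear lens; I handed the job in at about 10 s of the 34 s.

**Last checks, against my measured lens position:**

| Check | Result |
|---|---|
| Cone distance from the lens | 199.7 mm |
| Cone off the line of sight | less than 1 mm |
| Axle angle to the line of sight | about 45.7°, coneless end nearer the phone |
| Axle level | within about 0.1° |

- **Line of sight:** by calculation, the view from lens to cone runs clear of the fingers and the gripper body.
- **Where the axle is:** in the scene and side pictures its ends lie within 2 to 3 pixels of where I calculated them. The phone, short axle and other things in view looked undisturbed.

**What disagreed:**
- **Phone tilt:** the estimates ran from about 6.5° to 10° down, and I used 8.3°. The cone could be about 6 mm high or low in the picture.
- **Lens position:** most estimates agreed within about 5 mm. A fit from the phone's corners put the lens about 17 mm further back, and I set it aside in favour of the depth readings.
- **Networks:** at the end they did not find the held cone in the scene and side pictures, only in the wrist picture, so I matched the axle's ends there by eye.

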